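# Set the loaf portion guide with its stop blade

### The job

Set the loaf-cake portion guide to its longest portion: take the wide stop blade with the bar-shaped grip out of its holder and put it into the guide's slot farthest from the tall fence. Lower it until it is fully home, its lower edge on the floor of the slot, and only then let go; leave it standing there and leave the narrow blade where it is.

Things in the scene. Friction and masses are not known exactly. Their poses are not given: they have to be found in the camera images.
- stop_grip (a point): Loose stop blade (100-210 g): flat steel blade 64 mm wide, 5 mm thick, under a wooden bar grip 80 x 22 x 34 mm high; 119 mm tall in all. Starts upright in one of two dark holders. An engraved line 45 mm up is level with the guide's top when home. Point: centre of the bar grip, 102 mm above the lower edge. x along the blade's width, y through its thickness, z up. Either way round is fine.
- slot_far (a point): Centre of the floor of the goal slot in the portion guide, the slot farthest from the fence; 45 mm below the block's top, 15 mm above the worktop. x along the slot, y towards the fence, z up. The slot is 84 mm long and 10 mm wide; over its top 15 mm the long sides slope out to a mouth 24 mm wide.
- guide: Portion guide: fixed light wooden block 110 (x) x 220 (y) x 60 mm high with three equal cross slots 50 mm apart along y (the middle one at its centre) and a fence board 135 mm high at its +y end. Origin: centre of its underside, on the worktop; z up.
- spare_grip (a point): Loose narrow blade, to be left: flat steel blade 38 mm wide under a round wooden handle 30 mm in diameter, 120 mm tall in all, upright in the other holder, often in the way: carry over it. Point: middle of the handle, 95 mm above its lower edge. Both holders are fixed dark wooden blocks 110 x 70 x 60 mm high, each with one slot of the same shape and depth as the guide's; which blade is in which varies.
Not all that is in view belongs to the job. What is shaped like the part that bears stop_grip but green or red is not meant.

How it is judged:
By the outcome, as a careful person would: the job done as asked, in the order asked, and still so for the second after the job is handed in, with the robot touching nothing.
It also fails if it takes over 48 s, if anything falls off the work surface, if the arm or the gripper's body presses on something with over 40 N, if the wrist force passes 120 N, or if a joint passes its speed limit or range.

### The arm

A 6-joint arm with a two-finger parallel gripper is mounted at the origin on a cart in front of the work surface, level with it; the furniture and walls round the work are solid. World frame = base frame: x ahead of the robot, y to its left, z up, the work surface at z = 0. Lengths are in mm, angles in rad, forces in N, time in s.
With the tool pointing down it reaches from about 350 to 975 mm from the base axis. Payload 7.1 kg.
Tool frame: the origin (TCP) lies between the finger pads; the fingertips stand 8 mm ahead of it and the grasp point (between the pads) lies 11 mm behind it; x points along the fingers, y is the direction in which the jaws open and shut, and the axes are right-handed (so a half turn about x gives the same grasp; the last joint's range is limited). The gripper opens to 88 mm and grips with 3 to 60 N. Pads are 20 mm wide; open, the fingers measure 115 mm over their backs; the gripper's body (75 mm by 178 mm) begins 61 mm behind the grasp point.
Start: joints at [1.286, 0.423, 1.63, -0, 1.089, -0.019], TCP at [164.144, 603.044, 230.675] pointing down, gripper open.
Joint ranges: [-3, 3], [-0.9, 2.11], [0.09, 2.58], [-1.31, 4.45], [0.11, 2.69], [-2.54, 2.54]. Speed limits (rad/s): [2.39, 2.39, 3.01, 3.14, 3.14, 3.14].

### API

Orientations are given as a rotation vector (axis times angle).
In Python, from workcell import ctrl gives the robot as it stands.
- The arm moves only by the tool apply_moves, never from a script. Its argument "increments" is a list of rows, each an object with "gripper": the opening in per cent of the stroke, from 0 (shut) to 100 (fully open); "delta_pos": the shift along the tool's x, y, z in cm, a list of three; "dr": the turn, a rotation vector about the tool's x, y, z in rad, a list of three. In form: [{"gripper": gripper, "delta_pos": [dx, dy, dz], "dr": [ax, ay, az]}, ...]. A call has exactly 5 rows; each row shifts and turns the commanded pose from where the row before left it, along the tool's axes as they then stand; what a row does not reach is not made up. A row lasts 1/12 s, in which the tool goes at most 41.7 mm and 7.16 degrees, less where a joint would pass 70% of its speed; a pose out of reach is approached as far as the arm can. A call with a gripper value outside its range is refused whole. The fingers move at their own pace and stop on an object; the grip force is fixed at half the most. Time passes only in rows, so rows that do not move let the fingers close, or fill a call up. It gives the time, the measured TCP pose, the force and the opening at its end, in the units of the state.
- ctrl.get_obs(): the state, without advancing time (a new reading comes with each control period).
- ctrl.get_image(name): name is "scene" or "top" or "wrist"; returns a dict with "img" (420x560x3 uint8, red, green, blue), "range_z" (420x560 float32, mm along the optical axis (not along the pixel's ray), 0 where there is no reading), "mtx" (3x3 intrinsics, pixels), "rvec" (rotation vector, rad) and "tvec" (3), from world to camera coordinates, as OpenCV has them. Camera axes: x right, y down, z forward; pixel columns grow to the right and rows downward; lengths in mm; the calibration is good to about 2 mm. A picture is of the moment at which its call begins.
- ctrl.close_job(): hands the job in, once; it reports no verdict.
The state is a dict: "t": time; "qpos": joint angles; "qvel": joint speeds; "joint_torque": joint torques, N m; "ee_pos": TCP position; "orientation": TCP orientation; "ft_force": force on the tool from outside, world axes, zero at the start; "moment": the same for the moment, N m; "width": finger opening in mm.
Only numpy, scipy, OpenCV 4.12 (cv2) and the standard library are available. Lean on these libraries where they do the work, as an engineer would, in place of code of your own. Each camera call takes 0.05 s, during which the arm holds its last target. There are 200 camera calls.

## Working session

There is one attempt and no reset: what is moved stays moved. The work goes in short steps, Python scripts to look and compute and a tool call to move; the robot and the scene stay as the last step left them, time stands still between calls to the robot, and variables do not carry over. Pictures are saved under pics/ and viewed, about 8 in all and at most 12, crops included, and the job is handed in when it is done.

Besides the shell and the picture viewer there is one more tool, called in YAML: its name, and indented under it one key for each argument. apply_moves: Moves the arm, as the interface text tells. Its arguments: {"type":"object","properties":{"increments":{"type":"array","items":{"type":"object","properties":{"gripper":{"type":"number"},"delta_pos":{"type":"array","items":{"type":"number"}},"dr":{"type":"array","items":{"type":"number"}}}}}},"required":["increments"]}

```bash
mkdir -p pics; cat > h.py <<'E'
import numpy as np,cv2
from workcell import ctrl
def grab(n):
    d=ctrl.get_image(n); np.savez(f'/tmp/{n}.npz',**d); return d
def load(n): return dict(np.load(f'/tmp/{n}.npz'))
def cloud(d):
    R=cv2.Rodrigues(d['rvec'])[0]; z=d['range_z'].astype(float); v,u=np.indices(z.shape); K=d['mtx']
    p=np.stack([(u-K[0,2])/K[0,0]*z,(v-K[1,2])/K[1,1]*z,z],-1)
    w=(p-d['tvec'].ravel())@R; w[z==0]=np.nan; return w
def save(n,img): cv2.imwrite('pics/'+n,cv2.cvtColor(img,cv2.COLOR_RGB2BGR))
E
python3 - <<'E'
from h import *
a=grab('scene');b=grab('top')
save('s1.png',a['img']);save('t1.png',b['img'])
o=ctrl.get_obs();print(o['t'],o['ee_pos'],o['orientation'],o['ft_force'],o['width'])
E
```

```text
0.1 [164.0172711  602.57987255 229.98915527] [ 0.20754487  1.56089052 -0.20971843] [ 0.27887082  0.08567422 -0.30649384] 88.27603509902373
```

View pics/s1.png

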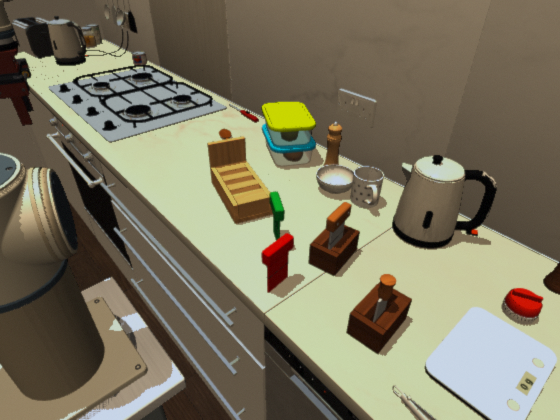

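View pics/t1.png

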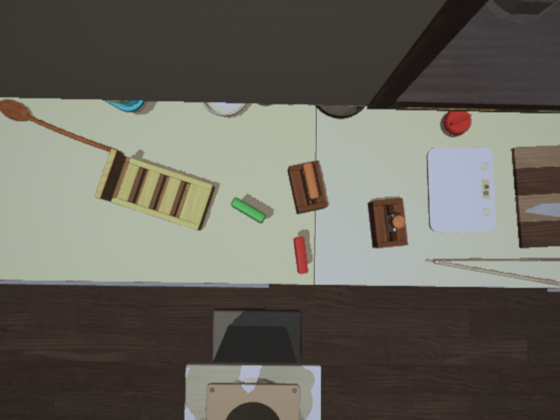

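The scene shows the tall fence at the guide's left end, (225,150) in scene and (110,175) in top. The far slot is the rightmost one, near (182,197) in top.

Candidates in top view:
- **Green bar (248,210):** a decoy by its colour.
- **Red bar (300,255):** a decoy by its colour.
- **Round orange handle (398,222):** the spare, narrow blade.
- **Brown bar grip in a dark holder (312,181):** fits stop_grip.

I'll confirm with a crop and measure.

```bash
cat > m.py <<'E'
from h import *
for n in ('top','scene'):
    d=load(n);w=cloud(d);hsv=cv2.cvtColor(d['img'],cv2.COLOR_RGB2HSV)
    z=w[...,2]
    np.set_printoptions(precision=1,suppress=True)
    print(n,d['mtx'][0,0],-cv2.Rodrigues(d['rvec'])[0].T@d['tvec'].ravel())
    x0,x1,y0,y1=(285,335,155,220) if n=='top' else (300,365,195,275)
    roi=np.zeros(z.shape,bool);roi[y0:y1,x0:x1]=1
    def rect(m,name):
        m=m&np.isfinite(z);p=w[m]
        if len(p)<4: print(name,len(p));return
        r=cv2.minAreaRect(p[:,:2].astype(np.float32));v,u=np.where(m)
        print(name,len(p),'ctr',np.array(r[0]),'size',np.array(r[1]),'ang',round(r[2],1),'z',np.percentile(p[:,2],[2,50,98]),'uv',u.mean(),v.mean())
    rect(roi&(z>108)&(z<145),'griptop')
    rect(roi&(z>54)&(z<66),'holdertop')
    g=np.zeros(z.shape,bool)
    if n=='top': g[145:235,90:220]=1
    else: g[130:222,200:272]=1
    rect(g&(z>54)&(z<66),'guidetop'); rect(g&(z>125)&(z<145),'fence')
    rect(g&(z<30)&(z>5),'slotfloors')
t=load('top')['img'];s=load('scene')['img']
A=cv2.resize(t[145:235,90:220],None,fx=3,fy=3);B=cv2.resize(s[185:285,225:370],(390,270))
C=cv2.resize(t[150:230,280:350],(390,446))
D=cv2.resize(s[130:225,200:280],(390,446))
save('c1.png',np.hstack([np.vstack([A,B]),C[:540] if 0 else cv2.resize(C,(390,540))]))
E
python3 m.py
```

```text
top 488.45310958733455 [ 433.3  -14.  1170.7]
griptop 409 ctr [ 573.5 -116.7] size [80.  22.6] ang 12.7 z [114.  132.7 137.3] uv 310.3471882640587 181.13447432762837
holdertop 944 ctr [ 570.2 -117.7] size [110.3  70.6] ang 12.8 z [54.9 59.6 64. ] uv 307.073093220339 188.30296610169492
guidetop 3523 ctr [547.8 215.2] size [208.7 110.1] ang 73.0 z [54.9 59.5 64. ] uv 162.24496168038604 193.4311666193585
fence 394 ctr [579.5 319.2] size [ 15.8 108.6] ang 73.2 z [125.8 134.1 138.8] uv 106.18020304568527 173.5964467005076
slotfloors 510 ctr [561.7 243.4] size [213.7 305.3] ang 1.5 z [ 5.2 15.1 29. ] uv 157.57450980392156 186.13333333333333
scene 386.3824460651508 [  28.8 -536.1  629.8]
griptop 403 ctr [ 569.8 -117.7] size [82.5 21.5] ang 12.6 z [109.2 130.5 134.8] uv 338.11414392059555 215.8436724565757
holdertop 742 ctr [ 568.2 -116.7] size [114.7  71.5] ang 13.1 z [54.7 59.3 62.7] uv 334.4824797843666 241.3032345013477
guidetop 1547 ctr [608.  297.7] size [439.1 176. ] ang 48.8 z [54.6 59.1 64.1] uv 240.51971557853912 181.63800904977376
fence 182 ctr [576.  319.1] size [ 18.8 108.2] ang 72.5 z [125.3 132.1 135.9] uv 225.7087912087912 141.34615384615384
slotfloors 543 ctr [644.6 342.4] size [556.9 185.7] ang 52.1 z [ 5.3 15.3 29.2] uv 240.9668508287293 193.3683241252302
```

View pics/c1.png

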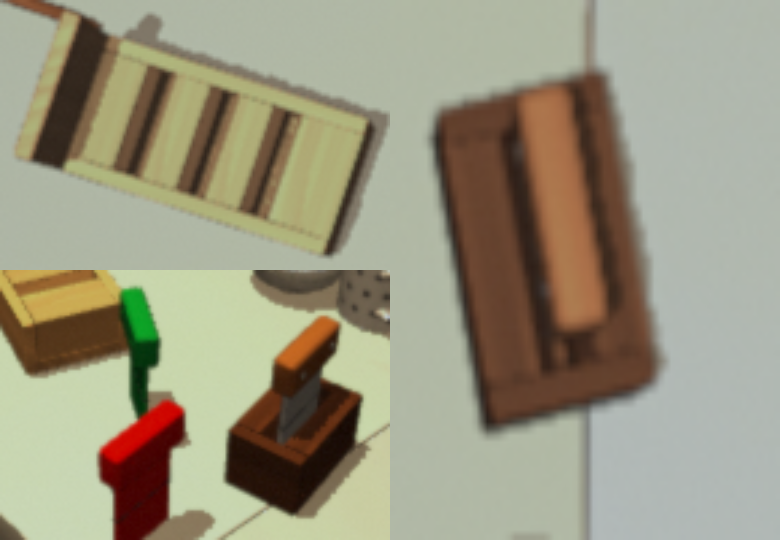

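The crop confirms the brown bar on a steel blade, in the dark holder at top (312,181), as the target. Its top is at z≈134 (15+119) and it measures 80×22. Next I'll measure the slots.

```bash
python3 - <<'E'
from h import *
from scipy.ndimage import median_filter
np.set_printoptions(precision=1,suppress=True)
for n,c0 in (('top',[547.8,215.2]),('scene',[545,215])):
    d=load(n);w=cloud(d);p=w.reshape(-1,3);p=p[np.isfinite(p[:,2])]
    # block-top edges, refined in the guide's axes
    for a in (72.0,72.5,73.0,73.5):
        ey=np.array([np.cos(np.radians(a)),np.sin(np.radians(a))]);ex=np.array([ey[1],-ey[0]])
        q=np.c_[(p[:,:2]-c0)@ex,(p[:,:2]-c0)@ey]
        m=(abs(q[:,0])<62)&(abs(q[:,1])<125)&(abs(p[:,2]-60)<4)
        x=np.percentile(q[m,0],[0.5,99.5]);y=q[m,1].min()
        s=(abs(q[:,0])<36)&(q[:,1]<85)&(q[:,1]>-90)&(p[:,2]<52)
        h,e=np.histogram(q[s,1],np.arange(-90,88,3))
        pk=[(q[s&(q[:,1]>lo)&(q[:,1]<lo+50),1].mean(),(q[s&(q[:,1]>lo)&(q[:,1]<lo+50),1].std())) for lo in ()]
        print(n,a,'x',x,x.mean(),'ymin',y, 'spread')
        if a==73: print(dict(zip(e[:-1].astype(int),h)))
    ey=np.array([np.cos(np.radians(73)),np.sin(np.radians(73))])
    r=cv2.minAreaRect(p[(p[:,2]>128)&(p[:,2]<140)&(np.hypot(*(p[:,:2]-[578,319]).T)<70)][:,:2].astype(np.float32));print('fence',np.array(r[0]),r[1],r[2])
E
```

```text
top 72.0 x [-55.   54.6] -0.19806854797894857 ymin -104.52880990571148 spread
top 72.5 x [-54.8  54.4] -0.2142225208842774 ymin -104.17768859290615 spread
top 73.0 x [-54.7  54.2] -0.23043410429453814 ymin -104.3353742948377 spread
{np.int64(-90): np.int64(0), np.int64(-87): np.int64(0), np.int64(-84): np.int64(0), np.int64(-81): np.int64(0), np.int64(-78): np.int64(0), np.int64(-75): np.int64(0), np.int64(-72): np.int64(0), np.int64(-69): np.int64(0), np.int64(-66): np.int64(0), np.int64(-63): np.int64(0), np.int64(-60): np.int64(0), np.int64(-57): np.int64(0), np.int64(-54): np.int64(11), np.int64(-51): np.int64(20), np.int64(-48): np.int64(0), np.int64(-45): np.int64(12), np.int64(-42): np.int64(56), np.int64(-39): np.int64(105), np.int64(-36): np.int64(15), np.int64(-33): np.int64(0), np.int64(-30): np.int64(0), np.int64(-27): np.int64(0), np.int64(-24): np.int64(0), np.int64(-21): np.int64(0), np.int64(-18): np.int64(0), np.int64(-15): np.int64(0), np.int64(-12): np.int64(0), np.int64(-9): np.int64(0), np.int64(-6): np.int64(0), np.int64(-3): np.int64(17), np.int64(0): np.int64(
[... 2238 characters left out ...]
, np.int64(27): np.int64(0), np.int64(30): np.int64(0), np.int64(33): np.int64(0), np.int64(36): np.int64(0), np.int64(39): np.int64(0), np.int64(42): np.int64(0), np.int64(45): np.int64(0), np.int64(48): np.int64(0), np.int64(51): np.int64(0), np.int64(54): np.int64(0), np.int64(57): np.int64(0), np.int64(60): np.int64(4), np.int64(63): np.int64(18), np.int64(66): np.int64(14), np.int64(69): np.int64(2), np.int64(72): np.int64(0), np.int64(75): np.int64(0), np.int64(78): np.int64(0), np.int64(81): np.int64(0), np.int64(84): np.int64(0)}
scene 73.5 x [-55.6  53.2] -1.1895858379958213 ymin -105.39768259412386 spread
fence [575.9 318.9] (18.27654457092285, 108.30621337890625) 71.60581970214844
```

```bash
cat > plan.py <<'E'
import sys,numpy as np
from h import ctrl
from scipy.spatial.transform import Rotation as R
np.set_printoptions(precision=3,suppress=True)
# target TCP xyz, long-axis angle deg (tool z parallel to it)
x,y,z,a=map(float,sys.argv[1:5])
o=ctrl.get_obs();r=R.from_rotvec(o['orientation']);M=r.as_matrix()
best=None
for k in (0,180):
    L=np.array([np.cos(np.radians(a+k)),np.sin(np.radians(a+k)),0]);X=np.array([0,0,-1.]);Y=np.cross(L,X)
    T=np.c_[X,Y,L];dr=(r.inv()*R.from_matrix(T)).as_rotvec();print('dr',k,dr,np.linalg.norm(dr))
print('axes cols\n',M);print('delta cm',M.T@(np.array([x,y,z])-o['ee_pos'])/10)
print('t',o['t'],'pos',o['ee_pos'],'q',o['qpos'],'F',o['ft_force'],'w',o['width'])
E
python3 plan.py 571.7 -117.2 230 12.7
```

```text
dr 0 [-0.487 -0.     0.001] 0.48743156263064036
dr 180 [2.654 0.002 0.   ] 2.654163160223287
axes cols
 [[-0.     0.263  0.965]
 [-0.001  0.965 -0.263]
 [-1.    -0.001  0.   ]]
delta cm [  0.081 -58.743  58.242]
t 0.1 pos [164.017 602.58  229.989] q [ 1.286  0.424  1.631 -0.     1.089 -0.019] F [ 0.279  0.086 -0.306] w 88.27603509902373
```

apply_moves:
  increments:
    - {"gripper": 100, "delta_pos": [0, -2.35, 2.33], "dr": [0, 0, 0]}
    - {"gripper": 100, "delta_pos": [0, -2.35, 2.33], "dr": [0, 0, 0]}
    - {"gripper": 100, "delta_pos": [0, -2.35, 2.33], "dr": [0, 0, 0]}
    - {"gripper": 100, "delta_pos": [0, -2.35, 2.33], "dr": [0, 0, 0]}
    - {"gripper": 100, "delta_pos": [0, -2.35, 2.33], "dr": [0, 0, 0]}

```text
t: 0.52
ee_pos: [246.0, 457.5, 230.3]
orientation: [0.208, 1.561, -0.209]
ft_force: [1.3, -1.2, 0.7]
width: 87.6
```

apply_moves:
  increments:
    - {"gripper": 100, "delta_pos": [0, -2.35, 2.33], "dr": [0, 0, 0]}
    - {"gripper": 100, "delta_pos": [0, -2.35, 2.33], "dr": [0, 0, 0]}
    - {"gripper": 100, "delta_pos": [0, -2.35, 2.33], "dr": [0, 0, 0]}
    - {"gripper": 100, "delta_pos": [0, -2.35, 2.33], "dr": [0, 0, 0]}
    - {"gripper": 100, "delta_pos": [0, -2.35, 2.33], "dr": [0, 0, 0]}

```text
t: 0.93
ee_pos: [327.5, 313.5, 230.5]
orientation: [0.208, 1.561, -0.209]
ft_force: [0.0, -0.3, 0.6]
width: 88.5
```

apply_moves:
  increments:
    - {"gripper": 100, "delta_pos": [0, -2.35, 2.33], "dr": [0, 0, 0]}
    - {"gripper": 100, "delta_pos": [0, -2.35, 2.33], "dr": [0, 0, 0]}
    - {"gripper": 100, "delta_pos": [0, -2.35, 2.33], "dr": [0, 0, 0]}
    - {"gripper": 100, "delta_pos": [0, -2.35, 2.33], "dr": [0, 0, 0]}
    - {"gripper": 100, "delta_pos": [0, -2.35, 2.33], "dr": [0, 0, 0]}

```text
t: 1.35
ee_pos: [409.1, 169.5, 230.6]
orientation: [0.209, 1.561, -0.209]
ft_force: [1.6, 0.2, -0.3]
width: 88.0
```

apply_moves:
  increments:
    - {"gripper": 100, "delta_pos": [0, -2.35, 2.33], "dr": [0, 0, 0]}
    - {"gripper": 100, "delta_pos": [0, -2.35, 2.33], "dr": [0, 0, 0]}
    - {"gripper": 100, "delta_pos": [0, -2.35, 2.33], "dr": [0, 0, 0]}
    - {"gripper": 100, "delta_pos": [0, -2.35, 2.33], "dr": [0, 0, 0]}
    - {"gripper": 100, "delta_pos": [0, -2.35, 2.33], "dr": [0, 0, 0]}

```text
t: 1.77
ee_pos: [490.7, 25.5, 230.5]
orientation: [0.209, 1.561, -0.209]
ft_force: [0.3, -0.1, -0.1]
width: 87.9
```

apply_moves:
  increments:
    - {"gripper": 65, "delta_pos": [0, -2.35, 2.33], "dr": [0, 0, 0]}
    - {"gripper": 65, "delta_pos": [0, -2.35, 2.33], "dr": [0, 0, 0]}
    - {"gripper": 65, "delta_pos": [0, -2.35, 2.33], "dr": [0, 0, 0]}
    - {"gripper": 65, "delta_pos": [0, -2.35, 2.33], "dr": [0, 0, 0]}
    - {"gripper": 65, "delta_pos": [0, -2.35, 2.33], "dr": [0, 0, 0]}

```text
t: 2.18
ee_pos: [572.2, -118.4, 230.3]
orientation: [0.209, 1.561, -0.209]
ft_force: [0.9, 0.5, -0.7]
width: 59.1
```

apply_moves:
  increments:
    - {"gripper": 65, "delta_pos": [0, 0, 0], "dr": [-0.0975, 0, 0]}
    - {"gripper": 65, "delta_pos": [0, 0, 0], "dr": [-0.0975, 0, 0]}
    - {"gripper": 65, "delta_pos": [0, 0, 0], "dr": [-0.0975, 0, 0]}
    - {"gripper": 65, "delta_pos": [0, 0, 0], "dr": [-0.0975, 0, 0]}
    - {"gripper": 65, "delta_pos": [0, 0, 0], "dr": [-0.0975, 0, 0]}

```text
t: 2.6
ee_pos: [571.5, -117.0, 230.2]
orientation: [-0.177, 1.564, 0.178]
ft_force: [0.8, 0.8, -0.4]
width: 57.4
```

```bash
python3 plan.py 571.7 -117.2 107 12.7; python3 - <<'E'
from h import *
np.set_printoptions(precision=1,suppress=True)
d=grab('wrist');w=cloud(d);z=w[...,2];m=(z>126)&(z<145)&(np.hypot(w[...,0]-571,w[...,1]+117)<60)
r=cv2.minAreaRect(w[m][:,:2].astype(np.float32));print(m.sum(),r,np.percentile(z[m],[2,50,98]))
m2=(abs(z-60)<3)&(np.hypot(w[...,0]-571,w[...,1]+117)<75)
print(m2.sum(),cv2.minAreaRect(w[m2][:,:2].astype(np.float32)))
save('w1.png',d['img'])
E
```

```text
dr 0 [ 0.005 -0.001 -0.   ] 0.0046475073742163146
dr 180 [-3.137  0.001 -0.001] 3.1370497018907613
axes cols
 [[-0.001 -0.224  0.975]
 [ 0.     0.975  0.224]
 [-1.     0.    -0.001]]
delta cm [12.318 -0.032  0.021]
t 2.6 pos [ 571.541 -116.961  230.182] q [-0.222  0.363  1.724  0.     1.055 -2.019] F [ 0.764  0.767 -0.398] w 57.3534484018053
2487 ((573.2061767578125, -118.18040466308594), (78.50833892822266, 21.876991271972656), 12.770548820495605) [128.5 133.  134.6]
4892 ((569.992431640625, -119.00740051269531), (109.51261138916016, 70.09194946289062), 12.919649124145508)
```

View pics/w1.png

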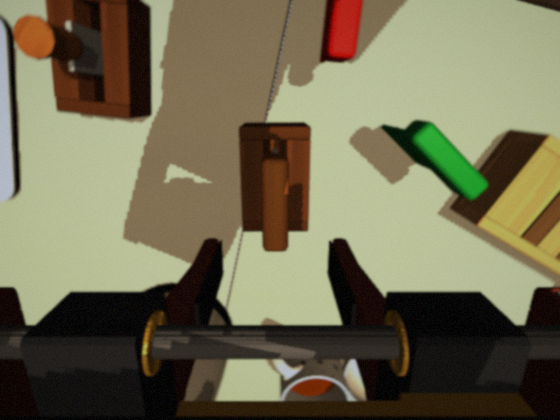

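The wrist view shows the brown bar grip at (275,200) between the jaws, aligned with them. The red, green and narrow blades stand clear. I'll check the clearance of the gripper body from the kettle before descending.

```bash
python3 - <<'E'
from h import *
np.set_printoptions(precision=0,suppress=True)
c=np.radians(12.7);L=np.array([np.cos(c),np.sin(c)]);Y=np.array([-L[1],L[0]])
for n in('scene','top'):
    p=cloud(load(n)).reshape(-1,3);p=p[np.isfinite(p[:,2])]
    q=np.c_[(p[:,:2]-[572,-117.5])@L,(p[:,:2]-[572,-117.5])@Y,p[:,2]]
    for zl in (90,150):
        m=(q[:,2]>zl)&(q[:,2]<300)&(abs(q[:,1])<150)&(q[:,0]>42)&(q[:,0]<250)
        print(n,zl,m.sum(),np.percentile(q[m],[0,2,50],axis=0) if m.sum() else '')
E
```

```text
scene 90 1927 [[ 149. -150.   90.]
 [ 152. -149.   92.]
 [ 171. -116.  161.]]
scene 150 1140 [[ 157. -150.  150.]
 [ 160. -149.  151.]
 [ 188. -117.  185.]]
top 90 5 [[ 155. -120.   90.]
 [ 155. -120.   90.]
 [ 157. -113.   91.]]
top 150 0
```

apply_moves:
  increments:
    - {"gripper": 65, "delta_pos": [1.5, 0, 0.06], "dr": [0, 0, 0]}
    - {"gripper": 65, "delta_pos": [1.5, 0, 0], "dr": [0, 0, 0]}
    - {"gripper": 65, "delta_pos": [1.5, 0, 0], "dr": [0, 0, 0]}
    - {"gripper": 65, "delta_pos": [1.5, 0, 0], "dr": [0, 0, 0]}
    - {"gripper": 65, "delta_pos": [1.5, 0, 0], "dr": [0, 0, 0]}

```text
t: 3.07
ee_pos: [572.2, -116.6, 154.8]
orientation: [-0.172, 1.564, 0.172]
ft_force: [0.3, 0.2, 0.2]
width: 56.6
```

apply_moves:
  increments:
    - {"gripper": 65, "delta_pos": [1.5, -0.07, 0], "dr": [0, 0, 0]}
    - {"gripper": 65, "delta_pos": [1.3, 0, 0], "dr": [0, 0, 0]}
    - {"gripper": 65, "delta_pos": [1.0, 0, 0], "dr": [0, 0, 0]}
    - {"gripper": 65, "delta_pos": [1.0, 0, 0], "dr": [0, 0, 0]}
    - {"gripper": 65, "delta_pos": [0, 0, 0], "dr": [0, 0, 0]}

```text
t: 3.48
ee_pos: [571.4, -117.1, 105.7]
orientation: [-0.173, 1.567, 0.174]
ft_force: [-0.9, -0.8, -0.4]
width: 57.0
```

apply_moves:
  increments:
    - {"gripper": 0, "delta_pos": [0, 0, 0], "dr": [0, 0, 0]}
    - {"gripper": 0, "delta_pos": [0, 0, 0], "dr": [0, 0, 0]}
    - {"gripper": 0, "delta_pos": [0, 0, 0], "dr": [0, 0, 0]}
    - {"gripper": 0, "delta_pos": [0, 0, 0], "dr": [0, 0, 0]}
    - {"gripper": 0, "delta_pos": [0, 0, 0], "dr": [0, 0, 0]}

```text
t: 3.9
ee_pos: [572.9, -117.5, 108.3]
orientation: [-0.174, 1.563, 0.174]
ft_force: [0.7, -0.7, 0.0]
width: 27.2
```

apply_moves:
  increments:
    - {"gripper": 0, "delta_pos": [0, 0, 0], "dr": [0, 0, 0]}
    - {"gripper": 0, "delta_pos": [0, 0, 0], "dr": [0, 0, 0]}
    - {"gripper": 0, "delta_pos": [0, 0, 0], "dr": [0, 0, 0]}
    - {"gripper": 0, "delta_pos": [0, 0, 0], "dr": [0, 0, 0]}
    - {"gripper": 0, "delta_pos": [0, 0, 0], "dr": [0, 0, 0]}

```text
t: 4.32
ee_pos: [572.9, -117.4, 108.1]
orientation: [-0.174, 1.563, 0.174]
ft_force: [-0.6, 0.5, 4.8]
width: 21.9
```

apply_moves:
  increments:
    - {"gripper": 0, "delta_pos": [-0.8, 0, 0], "dr": [0, 0, 0]}
    - {"gripper": 0, "delta_pos": [-1.2, 0, 0], "dr": [0, 0, 0]}
    - {"gripper": 0, "delta_pos": [-1.5, 0, 0], "dr": [0, 0, 0]}
    - {"gripper": 0, "delta_pos": [-1.5, 0, 0], "dr": [0, 0, 0]}
    - {"gripper": 0, "delta_pos": [-1.5, 0, 0], "dr": [0, 0, 0]}

```text
t: 4.73
ee_pos: [572.4, -117.4, 173.9]
orientation: [-0.174, 1.564, 0.174]
ft_force: [0.1, 0.3, -0.7]
width: 21.7
```

apply_moves:
  increments:
    - {"gripper": 0, "delta_pos": [-1.5, 0, 0], "dr": [0, 0, 0]}
    - {"gripper": 0, "delta_pos": [-1.5, 0, 0], "dr": [0, 0, 0]}
    - {"gripper": 0, "delta_pos": [-1.5, 0, 0], "dr": [0, 0, 0]}
    - {"gripper": 0, "delta_pos": [-1.2, 0, 0], "dr": [0, 0, 0]}
    - {"gripper": 0, "delta_pos": [-0.8, 0, 0], "dr": [0, 0, 0]}

```text
t: 5.15
ee_pos: [573.0, -117.5, 239.7]
orientation: [-0.175, 1.562, 0.173]
ft_force: [1.0, -0.4, -1.1]
width: 21.7
```

```bash
python3 plan.py 533 172 238 -17
```

```text
dr 0 [0.518 0.002 0.   ] 0.5184079919754692
dr 180 [-2.623 -0.001  0.003] 2.6231882826871247
axes cols
 [[ 0.002 -0.22   0.976]
 [-0.     0.976  0.22 ]
 [-1.    -0.001  0.002]]
delta cm [ 0.146 29.12   2.466]
t 5.15 pos [ 572.978 -117.498  239.68 ] q [-0.223  0.354  1.714 -0.     1.072 -2.015] F [ 0.994 -0.425 -1.133] w 21.74973038569265
```

apply_moves:
  increments:
    - {"gripper": 0, "delta_pos": [0, 1.5, 0.13], "dr": [0, 0, 0]}
    - {"gripper": 0, "delta_pos": [0, 2.5, 0.21], "dr": [0, 0, 0]}
    - {"gripper": 0, "delta_pos": [0, 2.5, 0.21], "dr": [0, 0, 0]}
    - {"gripper": 0, "delta_pos": [0, 2.5, 0.21], "dr": [0, 0, 0]}
    - {"gripper": 0, "delta_pos": [0, 2.5, 0.21], "dr": [0, 0, 0]}

```text
t: 5.57
ee_pos: [555.6, -1.4, 237.0]
orientation: [-0.173, 1.565, 0.174]
ft_force: [-0.2, -0.4, -1.1]
width: 22.0
```

apply_moves:
  increments:
    - {"gripper": 0, "delta_pos": [0, 2.5, 0.21], "dr": [0, 0, 0]}
    - {"gripper": 0, "delta_pos": [0, 2.5, 0.21], "dr": [0, 0, 0]}
    - {"gripper": 0, "delta_pos": [0, 2.5, 0.21], "dr": [0, 0, 0]}
    - {"gripper": 0, "delta_pos": [0, 2.5, 0.21], "dr": [0, 0, 0]}
    - {"gripper": 0, "delta_pos": [0, 2.5, 0.21], "dr": [0, 0, 0]}

```text
t: 5.98
ee_pos: [538.2, 122.9, 237.0]
orientation: [-0.174, 1.565, 0.174]
ft_force: [-0.3, -0.4, -1.4]
width: 22.0
```

apply_moves:
  increments:
    - {"gripper": 0, "delta_pos": [0, 2.5, 0.21], "dr": [0, 0, 0]}
    - {"gripper": 0, "delta_pos": [0, 1.6, 0.14], "dr": [0, 0, 0]}
    - {"gripper": 0, "delta_pos": [0, 1.0, 0.09], "dr": [0, 0, 0]}
    - {"gripper": 0, "delta_pos": [0, 0, 0], "dr": [0, 0, 0]}
    - {"gripper": 0, "delta_pos": [0, 0, 0], "dr": [0.1, 0, 0]}

```text
t: 6.4
ee_pos: [532.1, 172.1, 237.2]
orientation: [-0.097, 1.57, 0.097]
ft_force: [-0.2, -0.9, -0.4]
width: 21.9
```

apply_moves:
  increments:
    - {"gripper": 0, "delta_pos": [0, 0, 0], "dr": [0.105, 0, 0]}
    - {"gripper": 0, "delta_pos": [0, 0, 0], "dr": [0.105, 0, 0]}
    - {"gripper": 0, "delta_pos": [0, 0, 0], "dr": [0.105, 0, 0]}
    - {"gripper": 0, "delta_pos": [0, 0, 0], "dr": [0.103, 0, 0]}
    - {"gripper": 0, "delta_pos": [0, 0, 0], "dr": [0, 0, 0]}

```text
t: 6.82
ee_pos: [532.4, 171.0, 237.4]
orientation: [0.236, 1.558, -0.237]
ft_force: [0.8, 0.4, -1.7]
width: 21.7
```

```bash
python3 plan.py 533 172 238 -17; python3 - <<'E'
from h import *
a=grab('scene');b=grab('top');c=grab('wrist')
A=cv2.resize(a['img'][60:240,160:340],(400,400));B=cv2.resize(b['img'][120:250,80:250],(400,306))
save('c2.png',np.hstack([np.vstack([A,np.zeros((0,400,3),np.uint8)]),np.vstack([B,np.zeros((94,400,3),np.uint8)])]))
save('w2.png',c['img'])
E
```

```text
dr 0 [-0.004 -0.001  0.001] 0.004148445630413671
dr 180 [3.138 0.001 0.001] 3.137527509542811
axes cols
 [[-0.001  0.296  0.955]
 [-0.     0.955 -0.296]
 [-1.    -0.001 -0.001]]
delta cm [-0.064  0.116  0.025]
t 6.8167 pos [532.415 170.967 237.359] q [ 0.29   0.319  1.771 -0.     1.052 -0.98 ] F [ 0.811  0.432 -1.745] w 21.71766210228367
```

View pics/c2.png

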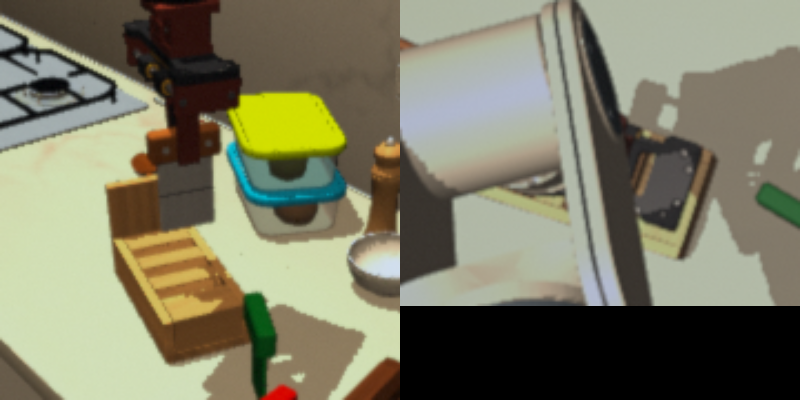

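View pics/w2.png

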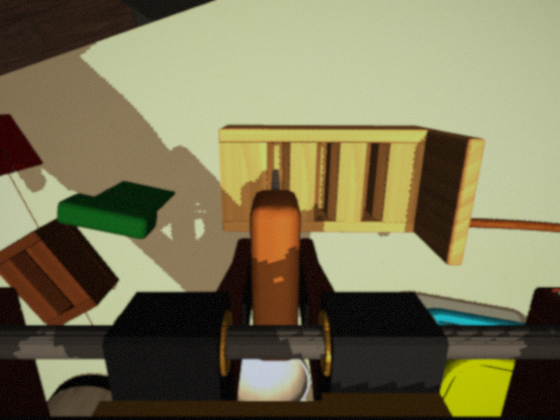

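The blade is held upright over the guide, at (185,195) in the scene crop. In the wrist view it lines up with the far slot at (277,180). I'll check numerically.

```bash
python3 - <<'E'
from h import *
np.set_printoptions(precision=1,suppress=True)
a=np.radians(-17);ex=np.array([np.cos(a),np.sin(a)]);ey=np.array([-ex[1],ex[0]]);c=np.array([533,172.])
for n in('scene','wrist'):
    d=load(n);p=cloud(d).reshape(-1,3);k=np.isfinite(p[:,2]);p=p[k]
    hsv=cv2.cvtColor(d['img'],cv2.COLOR_RGB2HSV).reshape(-1,3)[k]
    q=np.c_[(p[:,:2]-c)@ex,(p[:,:2]-c)@ey,p[:,2]]
    for lo,hi in((142,160),(160,180),(180,205),(215,245)):
        m=(abs(q[:,0])<45)&(abs(q[:,1])<20)&(q[:,2]>lo)&(q[:,2]<hi)
        if lo>200: m&=(hsv[:,0]<18)&(hsv[:,1]>120)
        if m.sum(): print(n,lo,m.sum(),'x',np.percentile(q[m,0],[1,99]),'y',np.percentile(q[m,1],[5,50,95]),'zmin',q[m,2].min())
    m=(abs(q[:,2]-60)<3)&(abs(q[:,0])<65)&(abs(q[:,1]-50)<130)
    print(n,'block x',np.percentile(q[m,0],[.5,99.5]),'ymin',np.percentile(q[m,1],[0,.2]))
    m=(abs(q[:,0])<35)&(abs(q[:,1])<25)&(q[:,2]<53);print('slot y',m.sum(),np.percentile(q[m,1],[2,50,98]) if m.any() else '')
    m=(q[:,2]>125)&(q[:,2]<175)&(q[:,0]>48)&(q[:,0]<200)&(abs(q[:,1])<140);print('obst x',np.percentile(q[m,0],[0,1,50]) if m.any() else '')
E
```

```text
scene 142 134 x [-33.7  27.7] y [-5.1 -3.  -0.7] zmin 143.22696373115076
scene 160 176 x [-33.2  27.3] y [-5.7 -3.1 -0.8] zmin 160.0936470119394
scene 180 229 x [-33.6  28.3] y [-5.6 -3.1 -0.6] zmin 180.1748084640043
scene 215 130 x [-42.1  33.9] y [-19.1 -11.6  -6.5] zmin 220.5047166259728
scene block x [-56.7  52.5] ymin [-61. -60.]
slot y 59 [ 7.1 10.2 13.1]
obst x 
wrist 142 30 x [-31.2 -29.5] y [-4.  -1.8  0.5] zmin 144.90923187603818
wrist 160 48 x [-31.1 -29.4] y [-4.2 -1.8  0.3] zmin 160.84411159776982
wrist 180 74 x [-31.3 -29.9] y [-4.2 -2.   0.1] zmin 180.51571201205712
wrist 215 527 x [-39.2 -10.2] y [-18.7  -1.7  15.8] zmin 229.67937015089984
wrist block x [-52.8  55.5] ymin [-59.3 -58.8]
slot y 643 [-8.   2.9  9.7]
obst x
```

Blade and slot agree in the scene camera to within about 1 mm. The wrist camera suggests shifting about 1–3 mm towards the fence, so I'll shift 1 mm and lower.

apply_moves:
  increments:
    - {"gripper": 0, "delta_pos": [1.5, 0.15, 0], "dr": [0, 0, 0]}
    - {"gripper": 0, "delta_pos": [1.5, 0, 0], "dr": [0, 0, 0]}
    - {"gripper": 0, "delta_pos": [1.5, 0, 0], "dr": [0, 0, 0]}
    - {"gripper": 0, "delta_pos": [1.5, 0, 0], "dr": [0, 0, 0]}
    - {"gripper": 0, "delta_pos": [1.5, 0, 0], "dr": [0, 0, 0]}

```text
t: 7.38
ee_pos: [533.1, 173.1, 162.0]
orientation: [0.231, 1.558, -0.231]
ft_force: [-0.3, -0.5, -2.3]
width: 22.4
```

apply_moves:
  increments:
    - {"gripper": 0, "delta_pos": [0.5, 0, 0], "dr": [0, 0, 0]}
    - {"gripper": 0, "delta_pos": [0.5, 0, 0], "dr": [0, 0, 0]}
    - {"gripper": 0, "delta_pos": [0.5, 0, 0], "dr": [0, 0, 0]}
    - {"gripper": 0, "delta_pos": [0.5, 0, 0], "dr": [0, 0, 0]}
    - {"gripper": 0, "delta_pos": [0, 0, 0], "dr": [0, 0, 0]}

```text
t: 7.8
ee_pos: [532.9, 173.3, 142.2]
orientation: [0.232, 1.559, -0.232]
ft_force: [-0.1, 0.6, -1.6]
width: 22.0
```

apply_moves:
  increments:
    - {"gripper": 0, "delta_pos": [0.3, 0, 0], "dr": [0, 0, 0]}
    - {"gripper": 0, "delta_pos": [0.3, 0, 0], "dr": [0, 0, 0]}
    - {"gripper": 0, "delta_pos": [0.3, 0, 0], "dr": [0, 0, 0]}
    - {"gripper": 0, "delta_pos": [0.3, 0, 0], "dr": [0, 0, 0]}
    - {"gripper": 0, "delta_pos": [0, 0, 0], "dr": [0, 0, 0]}

```text
t: 8.22
ee_pos: [532.7, 173.2, 130.1]
orientation: [0.232, 1.559, -0.233]
ft_force: [-0.5, 0.1, -2.1]
width: 21.8
```

apply_moves:
  increments:
    - {"gripper": 0, "delta_pos": [0.3, 0, 0], "dr": [0, 0, 0]}
    - {"gripper": 0, "delta_pos": [0.3, 0, 0], "dr": [0, 0, 0]}
    - {"gripper": 0, "delta_pos": [0.3, 0, 0], "dr": [0, 0, 0]}
    - {"gripper": 0, "delta_pos": [0.3, 0, 0], "dr": [0, 0, 0]}
    - {"gripper": 0, "delta_pos": [0.2, 0, 0], "dr": [0, 0, 0]}

```text
t: 8.63
ee_pos: [532.9, 173.3, 116.2]
orientation: [0.232, 1.559, -0.233]
ft_force: [0.5, -0.0, -1.0]
width: 22.0
```

apply_moves:
  increments:
    - {"gripper": 0, "delta_pos": [0.15, 0, 0], "dr": [0, 0, 0]}
    - {"gripper": 0, "delta_pos": [0.15, 0, 0], "dr": [0, 0, 0]}
    - {"gripper": 0, "delta_pos": [0.15, 0, 0], "dr": [0, 0, 0]}
    - {"gripper": 0, "delta_pos": [0.15, 0, 0], "dr": [0, 0, 0]}
    - {"gripper": 0, "delta_pos": [0, 0, 0], "dr": [0, 0, 0]}

```text
t: 9.05
ee_pos: [532.9, 173.3, 110.4]
orientation: [0.232, 1.559, -0.233]
ft_force: [0.6, -0.1, -2.8]
width: 21.8
```

apply_moves:
  increments:
    - {"gripper": 0, "delta_pos": [0.05, 0, 0], "dr": [0, 0, 0]}
    - {"gripper": 0, "delta_pos": [0.05, 0, 0], "dr": [0, 0, 0]}
    - {"gripper": 0, "delta_pos": [0.05, 0, 0], "dr": [0, 0, 0]}
    - {"gripper": 0, "delta_pos": [0, 0, 0], "dr": [0, 0, 0]}
    - {"gripper": 0, "delta_pos": [0, 0, 0], "dr": [0, 0, 0]}

```text
t: 9.47
ee_pos: [533.1, 173.3, 109.2]
orientation: [0.233, 1.558, -0.233]
ft_force: [-0.5, -0.7, -2.6]
width: 21.9
```

apply_moves:
  increments:
    - {"gripper": 0, "delta_pos": [0.05, 0, 0], "dr": [0, 0, 0]}
    - {"gripper": 0, "delta_pos": [0.05, 0, 0], "dr": [0, 0, 0]}
    - {"gripper": 0, "delta_pos": [0, 0, 0], "dr": [0, 0, 0]}
    - {"gripper": 0, "delta_pos": [0, 0, 0], "dr": [0, 0, 0]}
    - {"gripper": 0, "delta_pos": [0, 0, 0], "dr": [0, 0, 0]}

```text
t: 9.88
ee_pos: [533.1, 173.3, 108.2]
orientation: [0.233, 1.558, -0.233]
ft_force: [0.7, -0.1, -1.7]
width: 22.1
```

apply_moves:
  increments:
    - {"gripper": 0, "delta_pos": [0.05, 0, 0], "dr": [0, 0, 0]}
    - {"gripper": 0, "delta_pos": [0, 0, 0], "dr": [0, 0, 0]}
    - {"gripper": 0, "delta_pos": [0, 0, 0], "dr": [0, 0, 0]}
    - {"gripper": 0, "delta_pos": [0, 0, 0], "dr": [0, 0, 0]}
    - {"gripper": 0, "delta_pos": [0, 0, 0], "dr": [0, 0, 0]}

```text
t: 10.3
ee_pos: [533.1, 173.3, 108.1]
orientation: [0.233, 1.558, -0.233]
ft_force: [-1.9, 0.2, 6.4]
width: 21.5
```

The force stepped up about 8 N at z=108.1, which is the height at which I gripped it in the equal-depth holder. One more small press will confirm it is the floor.

apply_moves:
  increments:
    - {"gripper": 0, "delta_pos": [0.04, 0, 0], "dr": [0, 0, 0]}
    - {"gripper": 0, "delta_pos": [0, 0, 0], "dr": [0, 0, 0]}
    - {"gripper": 0, "delta_pos": [0, 0, 0], "dr": [0, 0, 0]}
    - {"gripper": 0, "delta_pos": [0, 0, 0], "dr": [0, 0, 0]}
    - {"gripper": 0, "delta_pos": [0, 0, 0], "dr": [0, 0, 0]}

```text
t: 10.72
ee_pos: [533.2, 173.4, 108.1]
orientation: [0.233, 1.558, -0.232]
ft_force: [-2.4, 0.2, 8.9]
width: 21.9
```

```bash
python3 - <<'E'
from h import *
np.set_printoptions(precision=1,suppress=True)
d=grab('scene')
save('c3.png',cv2.resize(d['img'][100:230,190:320],(600,600)))
E
```

```text
(no output)
```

View pics/c3.png

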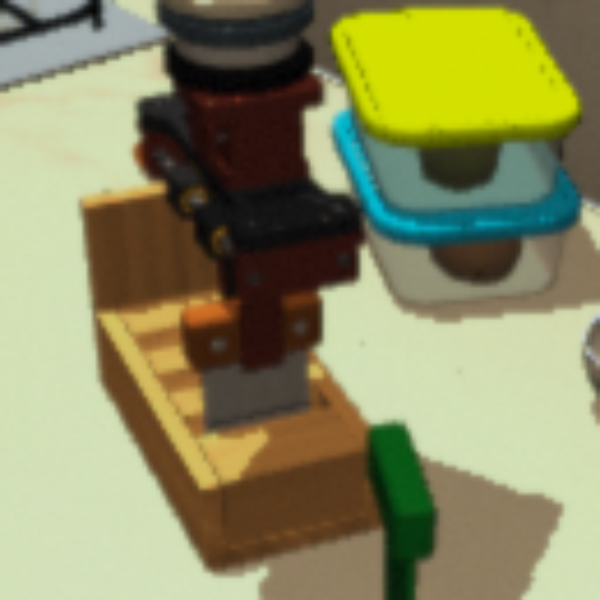

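The crop shows the blade standing in the slot nearest the free end (255,410). The engraved line is level with the block top, and a further push did not lower it. I'll release and retreat upward.

apply_moves:
  increments:
    - {"gripper": 0, "delta_pos": [-0.08, 0, 0], "dr": [0, 0, 0]}
    - {"gripper": 30, "delta_pos": [0, 0, 0], "dr": [0, 0, 0]}
    - {"gripper": 45, "delta_pos": [0, 0, 0], "dr": [0, 0, 0]}
    - {"gripper": 65, "delta_pos": [0, 0, 0], "dr": [0, 0, 0]}
    - {"gripper": 65, "delta_pos": [0, 0, 0], "dr": [0, 0, 0]}

```text
t: 11.18
ee_pos: [533.1, 173.3, 107.9]
orientation: [0.233, 1.558, -0.233]
ft_force: [-0.5, -0.1, -0.2]
width: 42.6
```

apply_moves:
  increments:
    - {"gripper": 65, "delta_pos": [0, 0, 0], "dr": [0, 0, 0]}
    - {"gripper": 65, "delta_pos": [0, 0, 0], "dr": [0, 0, 0]}
    - {"gripper": 65, "delta_pos": [-0.5, 0, 0], "dr": [0, 0, 0]}
    - {"gripper": 65, "delta_pos": [-1.0, 0, 0], "dr": [0, 0, 0]}
    - {"gripper": 65, "delta_pos": [-1.0, 0, 0], "dr": [0, 0, 0]}

```text
t: 11.6
ee_pos: [533.0, 173.3, 133.8]
orientation: [0.232, 1.559, -0.233]
ft_force: [-0.1, 0.4, 0.4]
width: 57.0
```

apply_moves:
  increments:
    - {"gripper": 65, "delta_pos": [-2, 0, 0], "dr": [0, 0, 0]}
    - {"gripper": 65, "delta_pos": [-2, 0, 0], "dr": [0, 0, 0]}
    - {"gripper": 65, "delta_pos": [-2, 0, 0], "dr": [0, 0, 0]}
    - {"gripper": 65, "delta_pos": [-2, 0, 0], "dr": [0, 0, 0]}
    - {"gripper": 65, "delta_pos": [-2, 0, 0], "dr": [0, 0, 0]}

```text
t: 12.02
ee_pos: [533.2, 173.4, 235.4]
orientation: [0.233, 1.557, -0.232]
ft_force: [0.7, -0.2, -0.7]
width: 57.0
```

apply_moves:
  increments:
    - {"gripper": 65, "delta_pos": [-1, 0, 0], "dr": [0, 0, 0]}
    - {"gripper": 65, "delta_pos": [0, 0, 0], "dr": [0, 0, 0]}
    - {"gripper": 65, "delta_pos": [0, 0, 0], "dr": [0, 0, 0]}
    - {"gripper": 65, "delta_pos": [0, 0, 0], "dr": [0, 0, 0]}
    - {"gripper": 65, "delta_pos": [0, 0, 0], "dr": [0, 0, 0]}

```text
t: 12.43
ee_pos: [532.3, 173.1, 241.8]
orientation: [0.232, 1.56, -0.233]
ft_force: [-0.3, -0.7, -0.5]
width: 56.9
```

```bash
python3 - <<'E'
from h import *
np.set_printoptions(precision=1,suppress=True)
a=np.radians(-17);ex=np.array([np.cos(a),np.sin(a)]);ey=np.array([-ex[1],ex[0]]);c=np.array([533,172.])
for n in('scene','wrist'):
    d=grab(n);p=cloud(d).reshape(-1,3);p=p[np.isfinite(p[:,2])]
    q=np.c_[(p[:,:2]-c)@ex,(p[:,:2]-c)@ey,p[:,2]]
    m=(abs(q[:,0])<60)&(abs(q[:,1])<30)&(q[:,2]>105)&(q[:,2]<160);r=cv2.minAreaRect(q[m][:,:2].astype(np.float32));print(n,r,np.percentile(q[m,2],[2,50,98]))
    if n=='scene': save('s4.png',d['img'])
o=ctrl.get_obs();print(o['t'],o['ee_pos'],o['ft_force'],o['width'])
E
```

```text
scene ((-3.185985565185547, -1.083566665649414), (78.47042083740234, 25.089313507080078), 1.187988519668579) [106.  123.9 134.4]
wrist ((0.3606986999511719, 0.19289112091064453), (79.12139129638672, 22.012170791625977), 0.17130833864212036) [117.7 132.9 134.5]
12.5333 [532.5 173.2 241.9] [0.7 0.4 0. ] 56.9877658079909
```

View pics/s4.png

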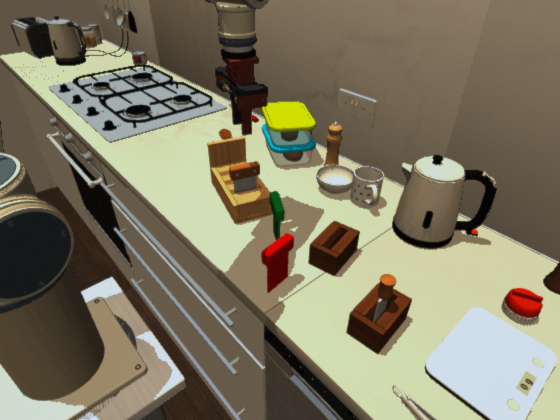

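The scene picture shows the stop blade upright in the far slot at (243,175) and its holder empty at (334,246). The spare blade at (385,290) and the decoys are untouched, and the gripper is clear. The grip's top is at z≈134, which means the blade is home. I'm handing in the job.

```bash
python3 -c "
from workcell import ctrl
print(ctrl.close_job())"
```

```text
the job is handed in; nothing more can be done
None
```

I took the wide bar-grip stop blade from its holder, carried it over the other items and lowered it into the guide slot farthest from the fence. I let go only once it was on the slot floor, then backed the gripper off upward. The job was handed in at about 12.5 s.

- **Fully home:** contact came at tool height 108.1 mm, the same height at which I gripped the blade in its holder. A further push raised the force from 6.4 to 8.9 N without it going lower.
- **After release:** the grip's top is at about 134 mm, as expected for a seated blade. It stands upright and square to the slot (within about 1°), and the narrow blade and the green and red pieces are where they were.
- **Disagreement:** the cameras differ by about 2–4 mm on position, so I relied on positions measured relative to each other in the same camera. That is within the slot's tolerance. No checks failed.

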